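# Call the operator and point out the plug left in a casting

## Robot

A 6-joint arm with a two-finger parallel gripper is mounted at the origin on the work surface. World frame = base frame: x ahead of the robot, y to its left, z up, the work surface at z = 0. Lengths are in m, angles in rad, forces in N, time in s.
With the tool pointing down it reaches from about 0.3 to 0.75 m from the base axis. Payload 8.5 kg.
Tool frame: the origin (TCP) lies between the finger pads, 19 mm behind the fingertips; this is the grasp point; z points along the fingers, y is the line along which they close (so a half turn about z gives the same grasp; the last joint's range is limited). The gripper opens to 88 mm and grips with 3 to 60 N. Pads are 18 mm wide; open, the fingers measure 123 mm over their backs; the gripper's body (75 mm by 187 mm) begins 45 mm behind the grasp point.
Start: joints at [-1.445, 0.381, 1.297, -0, 1.464, -0.215], TCP at [0.184, -0.518, 0.257] pointing down, gripper open.
Joint ranges: [-3.11, 3.11], [-0.89, 2.33], [0.22, 2.48], [-1.42, 4.56], [0.17, 2.85], [-2.88, 2.88]. Speed limits (rad/s): [2.39, 2.39, 3.14, 3.14, 3.14, 3.14].

## Interface

Orientations are given as a unit quaternion [w, x, y, z].
In Python, from bench import env, effector, cams gives the robot as it stands. Calls block until the motion is done:
- env.move_to(position, orientation): joint-space move of the TCP to a pose.
- env.move_l(position, rotation=None, vel=0.15, threshold=None): straight line of the TCP; rotation=None keeps the orientation; vel is the mean speed in m/s. With threshold (N) it stops when the force on the tool has changed by that much, and returns True; else False.
- env.move_joints(angles): joint-space move.
- effector.grip(opening): opening from 0.0 (shut) to 1.0 (fully open); the grip force is fixed at half the most; returns when the fingers have stopped.
- env.hold(seconds).
- env.inverse_kinematics(position, orientation): joint angles nearest the present ones, or None.
- cams.read_camera(name): name is "side" or "top" or "wrist"; returns the picture (384x512x3 uint8, red, green, blue); there is no depth.
- cams.camera_model(name): a dict with "mtx" (3x3 intrinsics, pixels), "distortion" ([k1, k2, p1, p2, k3] as OpenCV has them; the pictures are not rectified), "extrinsics" (4x4, takes a point from world to camera coordinates); the wrist camera has in their place "mount" (4x4, takes a point from camera to tool coordinates, whose origin is the TCP and whose axes are the flange's). Camera axes: x right, y down, z forward; pixel columns grow to the right and rows downward; lengths in m; the calibration is good to about 2 mm. A picture is of the moment at which its call begins: read the wrist's pose just before it. camera_model takes no time and is no camera call.
A pose or a line that the arm cannot do raises env.IKError and nothing moves.
- env.finish_job(): hands the job in; it is judged then, once.
Readings, each from a call of its own:
- env.current_t(): time.
- env.current_joint_positions(): joint angles.
- env.current_joint_velocities(): joint speeds.
- env.current_joint_torque(): joint torques, N m.
- env.current_ee_pos(): TCP position.
- env.current_orientation(): TCP orientation.
- env.current_wrist_force(): force on the tool from outside, world axes, zero at the start.
- env.current_torque(): the same for the moment, N m.
- env.current_finger_gap(): opening from 0.0 (shut) to 1.0 (fully open).
- env.current_grip_force(): force on a finger pad.
Only numpy, scipy, OpenCV 4.12 (cv2) and the standard library are available. Lean on these libraries where they do the work, as an engineer would, in place of code of your own. Each camera call takes 0.05 s, during which the arm holds its last target. There are 200 camera calls.

## Task

A red masking plug has been left in a bore of one of the castings. First press the yellow call button right down and let it come up again; then point straight down at that red plug with the fingertips, centred about 2 cm above its top, and hold still there for two seconds, and finish there, still pointing at it. Do not touch the plug or press the green button, do not shift any of the castings, other plugs, the gauge or the jar, and lift nothing.

Things in the scene. Friction and masses are not known exactly. Their poses are not given: they have to be found in the camera images.
- red_plug: the one to point at: red, a plastic masking plug standing upright in one bore of one of the three castings: flange 29 mm across and 3 mm thick, then a 22 mm round head, top face 18 mm above the origin (73 mm above the table); origin on its axis at the underside of the flange, z up. Loose, 15 g. (Other red plugs lie in a black tray at the left; those are already pulled and do not matter.)
- blue_plug: blue, a plastic masking plug standing upright in one bore of one of the three castings: flange 29 mm across and 3 mm thick, then a 22 mm round head, top face 18 mm above the origin (73 mm above the table); origin on its axis at the underside of the flange, z up. Loose, 15 g; it belongs where it is
- yellow_plug: yellow, a plastic masking plug standing upright in one bore of one of the three castings: flange 29 mm across and 3 mm thick, then a 22 mm round head, top face 18 mm above the origin (73 mm above the table); origin on its axis at the underside of the flange, z up. Loose, 15 g; it belongs where it is
- casting_a: a loose cast-aluminium housing, 130 mm long (its x) by 78 mm wide over its side ribs, 55 mm high, 0.6 kg, with three 20 mm bores in its flat top on the long centre line, at x = -42, 0 and +42 mm; origin at the centre of its underside. At most one plug stands in a casting.
- casting_b: a loose cast-aluminium housing, 130 mm long (its x) by 78 mm wide over its side ribs, 55 mm high, 0.6 kg, with three 20 mm bores in its flat top on the long centre line, at x = -42, 0 and +42 mm; origin at the centre of its underside. At most one plug stands in a casting.
- casting_c: a loose cast-aluminium housing, 130 mm long (its x) by 78 mm wide over its side ribs, 55 mm high, 0.6 kg, with three 20 mm bores in its flat top on the long centre line, at x = -42, 0 and +42 mm; origin at the centre of its underside. At most one plug stands in a casting.
- call_button_top (a point): centre of the top face of the yellow call button, going down with it
- call_button (a joint): the yellow call button: round push button, 36 mm across, in the middle of the top of a grey box 72 x 72 x 45 mm fixed to the table; joint value 0 m when up, grows to 0.006 m when fully down; a spring pushes it back up (about 5 N holds it fully down)
- start_button_top (a point): centre of the top face of the green button, which is not to be pressed
- start_button (a joint): the green button: round push button, 36 mm across, in the middle of the top of a grey box 72 x 72 x 45 mm fixed to the table; joint value 0 m when up, grows to 0.006 m when fully down; a spring pushes it back up (about 5 N holds it fully down)
- bore_gauge: a loose dial bore gauge lying beyond the castings, about 270 mm long along its y, dial 56 mm across, at most 28 mm high; origin on the table under its middle
- grease_jar: a loose closed jar with a black cap, 60 mm across, 75 mm high, beyond the castings; origin at the centre of its underside
Things that resemble listed ones, but are neither listed nor needed, are in the scene too. Of the things like the red_plug, leave any that is turquoise; of the rest the smaller one is meant. What is shaped like the part that bears start_button_top but blue or turquoise is not meant.

How it is judged:
By the outcome, as a careful person would: the job done as asked, in the order asked, and still so for the second after the job is handed in, with the robot touching nothing.
It also fails if it takes over 40 s, if anything falls off the work surface, if the arm or the gripper's body presses on something with over 40 N, if the wrist force passes 120 N, or if a joint passes its speed limit or range.

## Working session

There is one attempt and no reset: what is moved stays moved. The work goes in short steps, each a Python script; the robot and the scene stay as the last script left them, time stands still between calls to the robot, and variables do not carry over. Pictures are saved under pics/ and viewed, at most 10 in all, crops included, and the job is handed in when it is done.

```bash
mkdir -p pics; python3 - <<'E'
from bench import env,cams
import cv2
for n in("top","side"):
    cv2.imwrite(f"pics/{n}0.png",cv2.resize(cams.read_camera(n)[:,:,::-1],(800,600)))
    m=cams.camera_model(n);print(n,m["mtx"],m["distortion"],m["extrinsics"])
print(cams.camera_model("wrist"),env.current_orientation(),env.current_t())
E
```

```text
top [[388.07402996   0.         252.21318633]
 [  0.         388.07402996 188.28143316]
 [  0.           0.           1.        ]] [0.02943798 0.         0.         0.         0.        ] [[-0.00722063 -0.99974544  0.02137582 -0.07068678]
 [-0.98833569  0.00388311 -0.15224156  0.62178863]
 [ 0.1521198  -0.02222577 -0.98811213  0.99549508]
 [ 0.          0.          0.          1.        ]]
side [[434.21077295   0.         253.96427102]
 [  0.         434.21077295 182.14203104]
 [  0.           0.           1.        ]] [-0.1129473  0.         0.         0.         0.       ] [[-0.83807466 -0.54546889 -0.00972377  0.47860076]
 [-0.331847    0.52384474 -0.7845153   0.30228275]
 [ 0.43302243 -0.65425559 -0.62003322  0.70745232]
 [ 0.          0.          0.          1.        ]]
{'mtx': array([[284.87295681,   0.        , 252.72262634],
       [  0.        , 284.87295681, 188.2561739 ],
       [  0.        ,   0.        ,   1.        ]]), 'distortion': array([-0.00679982,  0.        ,  0.        ,  0.        ,  0.        ]), 'mount': array([[-6.15691342e-04, -9.66083627e-01, -2.58228670e-01,
         6.71594243e-02],
       [ 9.99999186e-01, -3.06202951e-04, -1.23872064e-03,
        -1.08117328e-03],
       [ 1.11763735e-03, -2.58229222e-01,  9.66083029e-01,
        -1.27872683e-01],
       [ 0.00000000e+00,  0.00000000e+00,  0.00000000e+00,
         1.00000000e+00]])} [-6.21571719e-04  9.85519742e-01  1.69559580e-01  7.52944519e-06] 0.1
```

View pics/top0.png

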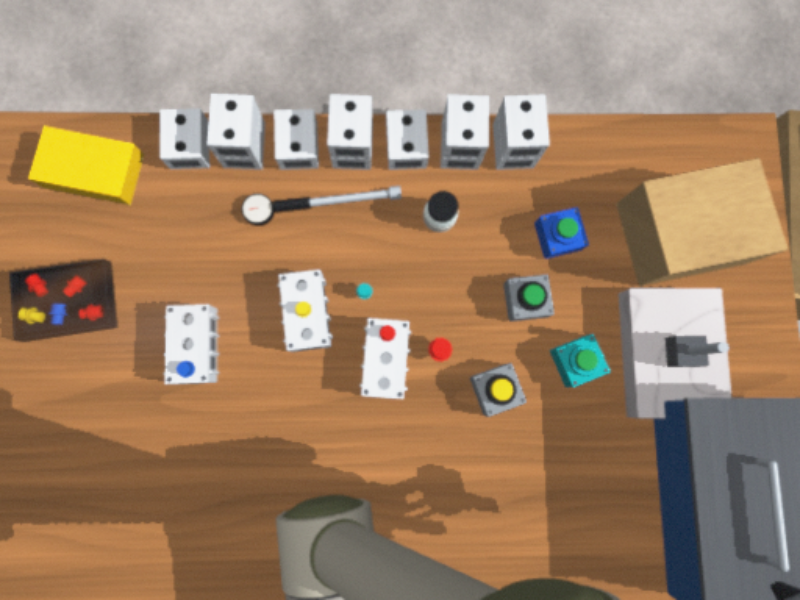

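View pics/side0.png

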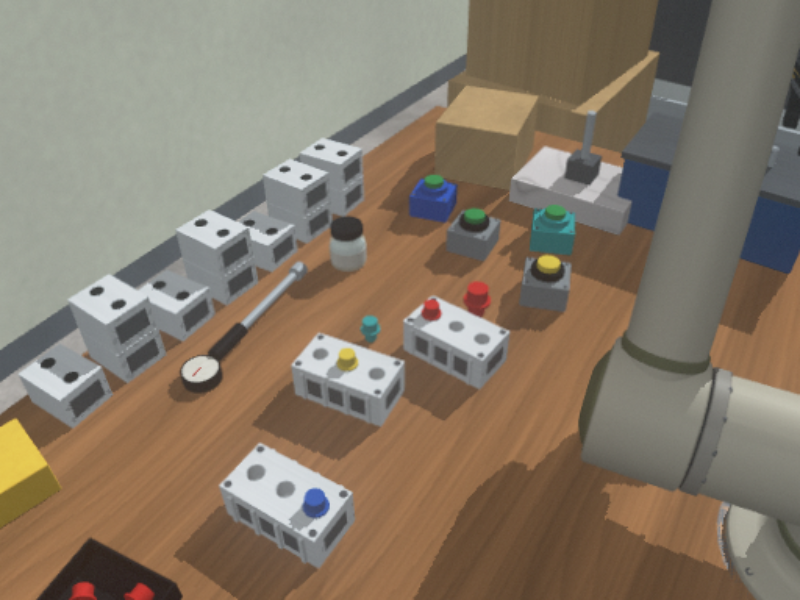

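The top view shows the red plug in the right casting at (387,333), a larger loose red decoy at (440,349), and the yellow button at (502,390). The side view shows the same three at (431,310), (477,295) and (548,265). I'll triangulate the plug and the button from the two views.

```bash
cat >h.py <<'E'
import numpy as np,cv2
from bench import env,cams,effector
from scipy.spatial.transform import Rotation as R
def blob(img,color,near,r=20):
    h=cv2.cvtColor(img,cv2.COLOR_RGB2HSV).astype(int);H,S,V=h[...,0],h[...,1],h[...,2]
    m=((S>150)&(V>90)&(((H<6)|(H>174)) if color=="red" else ((H>22)&(H<34)))).astype(np.uint8)
    n,l,s,c=cv2.connectedComponentsWithStats(m)
    k=[i for i in range(1,n) if s[i,4]>15]
    i=min(k,key=lambda i:np.hypot(*(c[i]-near)));return c[i],s[i]
def ray(model,T,px): # T camera->world
    u=cv2.undistortPoints(np.array([[px]],float),model["mtx"],model["distortion"])[0,0]
    return T[:3,3],T[:3,:3]@np.array([*u,1])
def plane(o,d,z): return o+d*(z-o[2])/d[2]
def wristT():
    T=np.eye(4);q=np.array(env.current_orientation());T[:3,:3]=R.from_quat(q[[1,2,3,0]]).as_matrix();T[:3,3]=env.current_ee_pos()
    return T@cams.camera_model("wrist")["mount"]
E
python3 - <<'E'
from h import *
I={n:cams.read_camera(n) for n in("top","side")}
for name,col,pt,ps in(("plug","red",(387,333),(431,310)),("decoy","red",(440,349),(477,295)),("button","yellow",(502,390),(548,265))):
    L=[]
    for n,p in(("top",pt),("side",ps)):
        c,s=blob(I[n],col,np.array(p)*.64);m=cams.camera_model(n)
        L.append(ray(m,np.linalg.inv(m["extrinsics"]),c));print(name,n,c,s)
    (o1,d1),(o2,d2)=L
    t=np.linalg.lstsq(np.c_[d1,-d2],o2-o1,rcond=None)[0];a,b=o1+d1*t[0],o2+d2*t[1]
    print((a+b)/2,np.linalg.norm(a-b),plane(o1,d1,.068),plane(o2,d2,.068))
E
```

```text
plug top [247.359375 212.8125  ] [243 209  10   9  64]
plug side [275.63636364 194.75      ] [272 192   8   7  44]
[ 0.553129   -0.06034751  0.07621674] 0.0006437313973736463 [ 0.55357751 -0.06056659  0.068     ] [ 0.55830498 -0.06874177  0.068     ]
decoy top [281.37142857 223.20571429] [274 216  15  15 175]
decoy side [305.85454545 193.12727273] [297 188  17  10  55]
[ 0.52708068 -0.15366508  0.02704475] 0.0032196968288683145 [ 0.52598908 -0.14904799  0.068     ] [ 0.50487599 -0.10916195  0.068     ]
button top [320.87719298 248.95321637] [314 242  15  15 171]
button side [350.77173913 167.35869565] [344 163  14   9  92]
[ 0.45873509 -0.2498276   0.06929687] 0.0009165043094383389 [ 0.45915781 -0.2499131   0.068     ] [ 0.45888113 -0.25176592  0.068     ]
```

```bash
python3 - <<'E'
from h import *
p=np.array(env.current_ee_pos())
env.move_l(p+[0,0,.06]); effector.grip(0.0)
env.move_to([.459,-.25,.28],[0,1,0,0])
env.move_l([.459,-.25,.19])
T=wristT();im=cams.read_camera("wrist");m=cams.camera_model("wrist")
pc=np.linalg.inv(T)@[.459,-.25,.068,1]
g=m["mtx"]@pc[:3];g=g[:2]/g[2];c,s=blob(im,"yellow",g)
print(g,c,s,plane(*ray(m,T,c),.068),env.current_ee_pos(),env.current_t(),env.current_wrist_force(),env.current_finger_gap())
cv2.imwrite("pics/w1.png",im[:,:,::-1])
E
```

```text
[253.8397764 188.2077462] [253.77953411 186.06156406] [ 235  167   39   39 1202] [ 0.46101863 -0.24994544  0.068     ] [ 0.45927335 -0.25053129  0.19098542] 4.2833 [-1.14877541 -0.08611164  0.20267682] 0.0029518258813470955
```

View pics/w1.png

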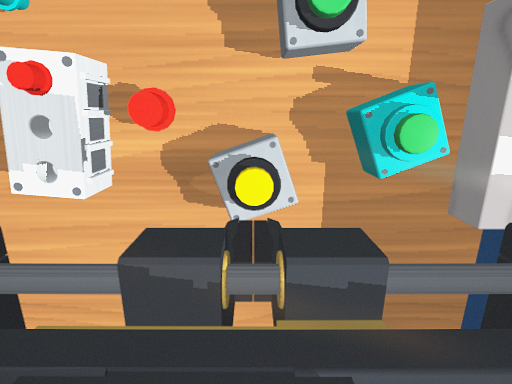

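The wrist view shows the yellow button at (254,186), within 2 mm of the estimate. I'll press it now.

```bash
python3 - <<'E'
from h import *
env.move_l([.460,-.25,.105])
print(env.current_wrist_force())
r=env.move_l([.460,-.25,.070],vel=.02,threshold=14)
print(r,env.current_ee_pos(),env.current_wrist_force())
env.hold(.3);print(env.current_ee_pos(),env.current_wrist_force())
env.move_l([.460,-.25,.105],vel=.05);env.hold(.2);print(env.current_wrist_force())
env.move_l([.460,-.25,.19])
T=wristT();im=cams.read_camera("wrist");m=cams.camera_model("wrist")
print(blob(im,"yellow",(254,186)),env.current_t())
E
```

```text
[-0.34237873 -0.42087841  0.03799167]
True [ 0.46002328 -0.25001521  0.08008181] [-1.38391084  0.9219271   8.57148869]
[ 0.46004012 -0.25003005  0.08008774] [-1.81435079  2.10676412  8.38625091]
[-0.32198178 -0.26673101  0.02047422]
(array([254.921875  , 186.69654605]), array([ 236,  167,   39,   40, 1216], dtype=int32)) 8.125
```

```bash
python3 - <<'E'
from h import *
env.move_l([.460,-.25,.092])
for z in(.088,.086,.084,.082,.081,.080,.0792):
    r=env.move_l([.460,-.25,z],vel=.02,threshold=20);env.hold(.15)
    print(z,r,env.current_ee_pos()[2].round(4),env.current_wrist_force()[2].round(2))
    if r: break
im=cams.read_camera("wrist");cv2.imwrite("pics/w2.png",im[:,:,::-1])
env.move_l([.460,-.25,.105],vel=.05);env.hold(.2);env.move_l([.460,-.25,.19]);print(env.current_t())
E
```

```text
0.088 False 0.0881 0.52
0.086 False 0.0861 0.98
0.084 False 0.0841 1.99
0.082 False 0.0821 3.51
0.081 False 0.0811 4.16
0.08 False 0.0801 5.55
0.0792 False 0.08 13.12
13.4583
```

View pics/w2.png

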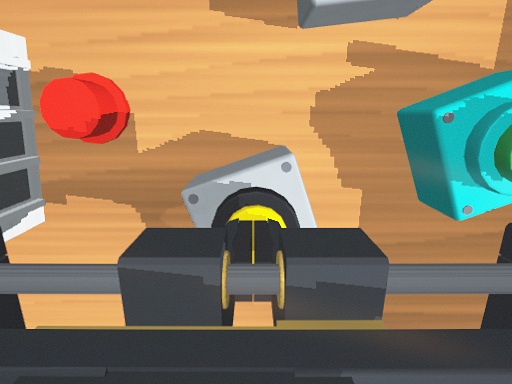

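The force rises along the spring to about 5 N over 6 mm and then hits a hard stop, so the button went fully down. The picture shows the fingertips on the cap at (255,220). Next is the plug.

```bash
python3 - <<'E'
from h import *
env.move_l([.5535,-.0605,.19])
m=cams.camera_model("wrist")
def look(xy):
    T=wristT();im=cams.read_camera("wrist")
    g=m["mtx"]@(np.linalg.inv(T)@[*xy,.073,1])[:3];g=g[:2]/g[2];c,s=blob(im,"red",g)
    print(g,c,s,plane(*ray(m,T,c),.068));return im
im=look((.5535,-.0605));cv2.imwrite("pics/w3.png",im[:,:,::-1]);print(env.current_ee_pos(),env.current_t())
E
```

```text
[253.99780429 189.2816099 ] [253.88726208 183.42020498] [240 169  29  30 683] [ 0.5576302  -0.06041582  0.068     ]
[ 0.55332141 -0.06108557  0.19001494] 15.0667
```

View pics/w3.png

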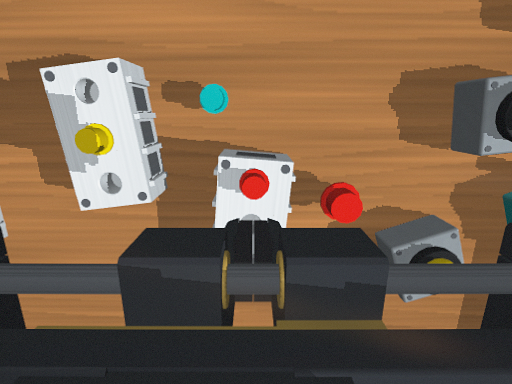

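The wrist view shows the red plug at (254,184) with the fingers shut in line with it. I'll descend to 2 cm above it, hold and hand in.

```bash
python3 - <<'E'
from h import *
P=[.5555,-.0605,.112]
env.move_l([*P[:2],.14],vel=.1); env.move_l(P,vel=.05)
env.hold(2.6)
print(env.current_ee_pos(),env.current_orientation(),env.current_wrist_force(),env.current_t())
im=cams.read_camera("side");cv2.imwrite("pics/s2.png",cv2.resize(im[130:280,200:400,::-1],(800,600)))
E
```

```text
[ 0.55549957 -0.06049247  0.11201402] [-1.88097291e-04  9.99999963e-01  3.27157486e-05 -1.92788679e-04] [ 1.2964067  -0.58671212 -0.3086859 ] 19.025
```

View pics/s2.png

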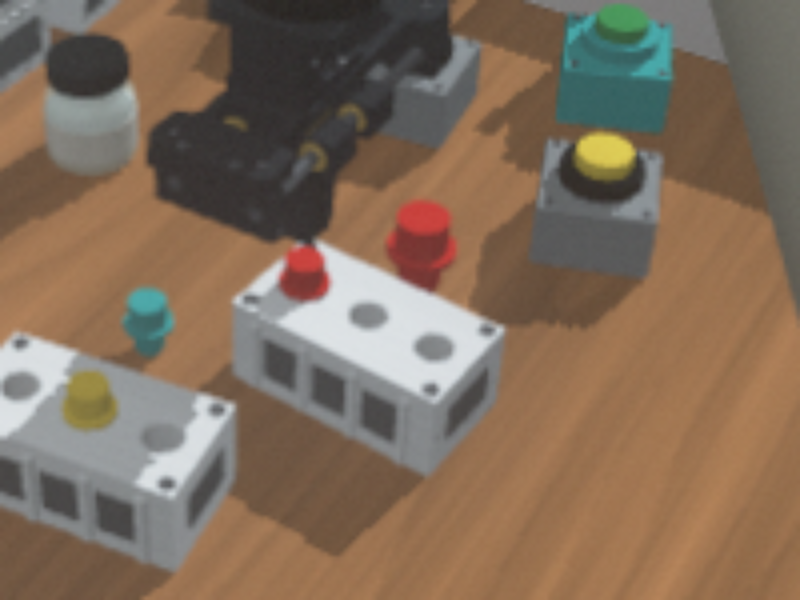

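The side view shows the shut fingertips at (308,240), just above the red plug at (305,262). The castings are undisturbed and the yellow button is back up.

```bash
python3 -c "
from bench import env
print(env.finish_job())"
```

```text
the job is handed in; nothing more can be done
None
```

I pressed the yellow button fully down twice (the second press confirmed it bottoms out) and let it come up each time; the shut fingertips then held still for over two seconds about 2 cm above the red plug, and I handed the job in there at about 19 s, with no result returned.

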